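# Close up the jar rack

### The job

Close up the row in the jar rack: with the fingertips, push the upright sliding stop along its rail toward the end block, moving the stray jar up to the two tins in front of it, until the stop's spring pin drops into the notch between the two humps, and leave it there. Only push, gently and without forcing the stop: do not grip or lift anything, do not pull the pin, keep the jar and the tins standing in the rack, and leave the other things on the dresser alone.

Things in the scene. Friction and masses are not known exactly. Their poses are not given: they have to be found in the camera images.
- rack: Jar rack: pale wooden board 124 x 440 x 14 mm with low lips, fixed on the dresser. Origin: centre of its underside; y runs along the rail, z up. A 10 mm wide aluminium rail runs the whole length at the front (x = -36 mm); the lane for jars, 75 mm wide, lies behind it (x from -21 to +54 mm). Nothing on it stands higher than 121 mm above the dresser.
- endblock: Fixed wooden end block, 62 mm high, 14 mm thick, clamped to the rail near its right (-y) end. Origin: level with the board's underside, below the block's inner face; axes as the rack's, +y toward the stop. A thin steel strip runs from it along the board's front, with two cross humps at its far end, crests 10 mm apart: the first a ramp 7 mm high, the second 11 mm high and nearly upright.
- notch (a point): The notch: midway between the two humps, level with the first hump's crest (21 mm above the dresser), 208 mm along +y from the end block's inner face. The second hump is a firm end stop for the pin: the push rises again at once there; do not force it: more than 25 N on the stop counts as forcing.
- stop: The sliding stop. Origin: level with the board's underside, below its jar-side face; axes as the rack's. It slides only along the rail, with about 1 N of friction (1 to 2 N more for the jar), and stays where left. Going over the first hump takes roughly 8 to 16 N; past the crest the pin draws the stop on into the notch, the push falls off, and it holds there.
- push_face (a point): Middle of the sliding stop's bare rear face, 95 mm above the dresser. The stop is an upright grey plate across the lane, 66 mm wide, 8 mm thick, from 17 to 121 mm above the dresser, on a black carriage on the rail, with a low rubber pad 6 mm thick toward the jar. Axes as the rack's: the face looks to +y and is pushed toward -y; nothing stands in the lane behind it.
- pin_line (a point): The point on the stop's pin axis level with the first hump's crest (21 mm above the dresser), moves with the stop and not with the pin. It is level with push_face along the rail (same rack y); when it comes to within 3 mm of the notch along the rail, the pin is home.
- pin (a joint): Height of the spring pin, m: an upright 6 mm steel pin with ball tip and small knob (16 mm wide, top about 69 mm above the dresser) in the front of the stop's carriage. 0 is right down; it rides up about 4 mm over the first hump and drops back to below 1 mm in the notch. Its spring and weight press it down with 7 to 8 N.
- jar_mid (a point): The stray jar, a loose round glass jar with a yellow lid, dark contents, 60 mm wide, 80 mm high, 0.10 to 0.20 kg, standing in the lane between stop and tins; the point is its centre. The moving stop pushes it along in front.
- tin_a_mid (a point): Tin next to the end block, loose, 58 mm wide, 72 mm high, in the lane; the point is its centre.
- tin_b_mid (a point): Second tin, the same, beside the first; the point is its centre. With the stop in the notch, the jar fits between stop and tins with a few millimetres to spare.
- sugar: Sugar shaker, 70 mm wide, 127 mm high, behind the rack: a bystander; leave it alone
- preserve: Jar with yellow lid and fruit label, 65 mm wide, 87 mm high, behind the rack: a bystander; leave it alone
- cup: Striped cup, 65 x 88 x 50 mm, behind the rack: a bystander; leave it alone
- pepper: Wooden pepper mill, 58 mm wide, 170 mm high, behind the rack at the right: a bystander; leave it alone
- lemon: Lemon, 58 x 87 mm, at the left behind the rack: a bystander; leave it alone
- bottle: Bottle, 62 mm wide, 267 mm high, at the back left corner: a bystander; leave it alone

How it is judged (in metres and radians):
At the end, for the whole second after the job is handed in: The stop rests in the notch (pin axis within 3 mm of the notch along the rail, pin down to below 2 mm); the jar and both tins stand upright (within 0.15 rad) on the board in the lane, between stop and end block, in their order (y of pin_line in the frame of notch between -0.003 and 0.003 m and value of joint pin below 0.002 m and linear speed of stop below 0.01 m/s and angle between each of jar_mid, tin_a_mid, tin_b_mid's own z axis and vertical below 0.15 rad and height (world z) of jar_mid between 0.046 and 0.062 m and x of jar_mid in the frame of rack between -0.025 and 0.06 m and height (world z) of tin_a_mid between 0.042 and 0.058 m and x of tin_a_mid in the frame of rack between -0.025 and 0.06 m and height (world z) of tin_b_mid between 0.042 and 0.058 m and x of tin_b_mid in the frame of rack between -0.025 and 0.06 m and y of jar_mid in the frame of endblock between 0.148 and 0.176 m and y of tin_a_mid in the frame of endblock above 0.022 m and y of tin_b_mid in the frame of endblock below 0.13 m); the robot touches nothing.
It fails at once if the stop is forced with more than 25 N (contact force between the fingers and stop above 25 N).
It fails at once if a jar or tin in the rack is lifted (height (world z) of jar_mid above 0.074 m or height (world z) of any of tin_a_mid, tin_b_mid above 0.07 m).
It fails at once if a jar or tin in the rack tips (angle between any of jar_mid, tin_a_mid, tin_b_mid's own z axis and vertical above 0.4 rad).
It fails at once if the spring pin is pulled up (it rises by itself only about 4 mm over the hump) (value of joint pin above 0.01 m).
It fails at once if another thing on the dresser is moved by more than 3 cm (distance of any of sugar, preserve, cup, pepper, lemon, bottle from where it was at the start of the episode above 0.03 m).
It also fails if it takes over 48 s, if anything falls off the work surface, if the arm or the gripper's body presses on something with over 40 N, if the wrist force passes 120 N, or if a joint passes its speed limit or range.

### The arm

A 6-joint arm with a two-finger parallel gripper is mounted at the origin on a cart in front of the work surface, level with it; the furniture and walls round the work are solid. World frame = base frame: x ahead of the robot, y to its left, z up, the work surface at z = 0. Lengths are in mm, angles in rad, forces in N, time in s.
With the tool pointing down it reaches from about 275 to 750 mm from the base axis. Payload 10.2 kg.
Tool frame: the origin (TCP) lies at the very end of the fingers, on their centre line; the grasp point (between the pads) lies 19 mm behind it; z points along the fingers, y is the line along which they close (so a half turn about z gives the same grasp; the last joint's range is limited). The gripper opens to 85 mm and grips with 20 to 120 N. Pads are 22 mm wide; open, the fingers measure 114 mm over their backs; the gripper's body (76 mm by 85 mm) begins 54 mm behind the grasp point. The pads swing forward as they close: fully open they stand 13 mm farther back than shut.
Start: joints at [1.016, 0.313, 1.498, -0, 1.331, -0.223], TCP at [171.029, 496.367, 231.294] pointing down, gripper open.
Joint ranges: [-2.94, 2.94], [-0.97, 2.17], [0.19, 2.56], [-1.23, 4.37], [0.02, 3.11], [-2.88, 2.88]. Speed limits (rad/s): [2.39, 2.39, 3.01, 3.14, 3.14, 3.14].

### API

Orientations are given as a unit quaternion [w, x, y, z].
In Python, from rig import telemetry, optics, ctrl gives the robot as it stands.
- The arm moves only by the tool servo_tool, never from a script. Its argument "deltas" is a list of rows, each a list of 3 entries, a list of its own where there are three numbers: the shift along the tool's x, y, z in units of 20 cm (1.0 is 20 cm), then the turn, a rotation vector about the tool's x, y, z in units of 90 degrees (1.0 is 90 degrees), then the opening, from 0 (shut) to 1 (fully open). A call has 1 to 8 rows; each row shifts and turns the commanded pose from where the row before left it, along the tool's axes as they then stand; what a row does not reach is not made up. A row lasts 1/10 s, in which the tool goes at most 50 mm and 8.59 degrees, less where a joint would pass 70% of its speed; a pose out of reach is approached as far as the arm can. A call with a number of a shift or a turn outside -1 to 1 is refused whole. A call with a gripper value outside its range is refused whole. The fingers move at their own pace and stop on an object; "squeeze" is the grip in N (left out, the last holds). Time passes only in rows, so rows that do not move let the fingers close. It gives the time, the measured TCP pose, the force, the opening and the grip force at its end, in the units of the state.
- telemetry.sense(): the state, without advancing time (a new reading comes with each control period).
- optics.capture(name): name is "side" or "top" or "wrist"; returns the picture (420x560x3 uint8, blue, green, red); there is no depth.
- optics.camera_model(name): a dict with "vfov" (degrees; the focal length in pixels is half the picture's height over the tangent of half this angle, whatever the lens; pixels are square), "cx", "cy" (the principal point, pixels), "R" (3x3) and "t" (3): a world point X has camera coordinates R X + t; the wrist camera has in their place "mount" (4x4, takes a point from camera to tool coordinates, whose origin is the TCP and whose axes are the flange's). Camera axes: x right, y down, z forward; pixel columns grow to the right and rows downward; lengths in mm; the calibration is good to about 2 mm. A picture is of the moment at which its call begins: read the wrist's pose just before it. camera_model takes no time and is no camera call.
- ctrl.finish_job(): hands the job in; it is judged then, once.
The state is a dict: "time_s": time; "joints": joint angles; "dq": joint speeds; "tau": joint torques, N m; "eef_pos": TCP position; "ee_rot": TCP orientation; "force": force on the tool from outside, world axes, zero at the start; "wrist_torque": the same for the moment, N m; "grip_width": opening from 0.0 (shut) to 1.0 (fully open); "grip_force": force on a finger pad.
Only numpy, scipy, OpenCV 4.12 (cv2) and the standard library are available. Lean on these libraries where they do the work, as an engineer would, in place of code of your own. Each camera call takes 0.05 s, during which the arm holds its last target. There are 200 camera calls.

## Working session

There is one attempt and no reset: what is moved stays moved. The work goes in short steps, Python scripts to look and compute and a tool call to move; the robot and the scene stay as the last step left them, time stands still between calls to the robot, and variables do not carry over. Pictures are saved under pics/ and viewed, at most 10 in all, crops included, and the job is handed in when it is done.

Besides the shell and the picture viewer there is one more tool, called in YAML: its name, and indented under it one key for each argument. servo_tool: Moves the arm, as the interface text tells. Its arguments: {"type":"object","properties":{"deltas":{"type":"array"},"squeeze":{"type":"number"}},"required":["deltas"]}

```bash
mkdir -p pics
python3 - <<'E'
from rig import telemetry, optics, ctrl
import cv2
for n in("side","top"):
    cv2.imwrite(f"pics/{n}0.png",optics.capture(n)); m=optics.camera_model(n); print(n,m)
s=telemetry.sense(); print(s)
E
```

```text
side {'vfov': 54.52956106583962, 'cx': 281.1494966464314, 'cy': 210.96124848883758, 'R': array([[-0.99507656, -0.09876987, -0.0081945 ],
       [-0.05951791,  0.6616381 , -0.74745745],
       [ 0.07924807, -0.74328967, -0.66425914]]), 't': array([ 580.01289351,   65.6403758 , 1122.30536608])}
top {'vfov': 44.30026334832026, 'cx': 282.8105153560679, 'cy': 214.83573125898295, 'R': array([[-0.00908197, -0.99995206, -0.00366087],
       [-0.98398413,  0.0095886 , -0.17799803],
       [ 0.1780246 ,  0.00198566, -0.98402403]]), 't': array([  72.2882537 ,  581.14914114, 1433.91131921])}
{'time_s': 0.1, 'joints': array([ 1.01560011e+00,  3.13425188e-01,  1.49836836e+00, -1.05547751e-05,
        1.33100269e+00, -2.23400198e-01]), 'dq': array([-0.00259406, -0.0015474 ,  0.0004874 , -0.00111487,  0.00042561,
        0.00066949]), 'tau': array([ 3.12859534e-03, -4.12900364e+01, -2.60142231e+01, -1.81663318e-04,
        2.97553219e-03, -7.20918501e-05]), 'eef_pos': array([170.90257645, 496.15802396, 230.77363849]), 'ee_rot': array([-2.23663295e-04,  1.65136809e-01,  9.86270486e-01, -5.58712902e-04]), 'force': array([ 0.86582215,  0.41773796, -0.07031826]), 'wrist_torque': array([ 0.01645778, -0.01188528, -0.00157771]), 'grip_force': 0.0, 'grip_width': 1.001426746107514}
```

View pics/side0.png

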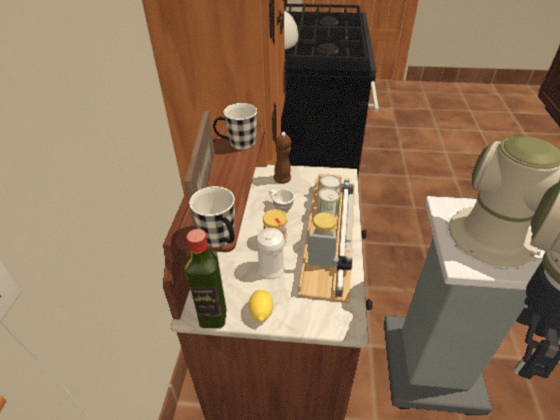

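View pics/top0.png

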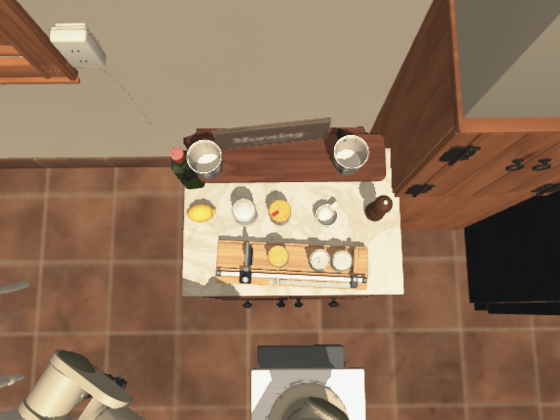

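The side view shows the stop at about (325,245), with the jar just ahead of it and the tins beyond. In the top view the stop is at (247,262), the jar at (278,256), the tins at (319,259) and (342,260), and the end block at about (360,262). I'll crop in for detail.

Run:
```python
import cv2
a=cv2.imread("pics/top0.png")[225:300,205:380]
cv2.imwrite("pics/topc.png",cv2.resize(a,None,fx=4.5,fy=4.5,interpolation=cv2.INTER_CUBIC))
```

```text
(no output)
```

View pics/topc.png

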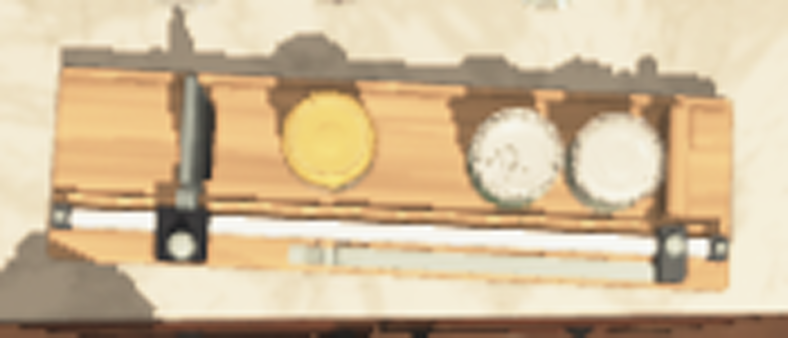

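Left end of the crop: stop plate top edge runs (186,75)–(182,190), knob at (181,244). The end block's inner face is at about x=670, and the humps are around (295–335,253).

```bash
cat > h.py <<'E'
import numpy as np
from rig import optics
def ray(n,u,v,z):
    m=optics.camera_model(n); f=210/np.tan(np.radians(m["vfov"]/2))
    R=np.array(m["R"]);t=np.array(m["t"]); c=-R.T@t; d=R.T@np.array([(u-m["cx"])/f,(v-m["cy"])/f,1])
    return c+d*(z-c[2])/d[2]
E
python3 - <<'E'
from h import *
for k,u,v,z in [("TL",62,70,14),("TR",732,98,14),("BL",50,255,14),("BR",728,290,14),("plate back L",186,75,121),("plate front L",181,188,121),("knob",181,244,69),("eb top",674,98,62),("eb bot",668,228,62),("hump1",320,253,21),("hump2",330,253,23),("jar",329,139,94),("tinb",516,157,86),("tina",616,160,86)]:
    print(k,ray("top",u/4.5+205-.4,v/4.5+225-.4,z).round(1))
E
```

```text
TL [515.1 256.5  14. ]
TR [ 492.7 -179.    14. ]
BL [395.5 262.6  14. ]
BR [ 369.2 -171.8   14. ]
plate back L [497.3 167.7 121. ]
plate front L [429.1 170.4 121. ]
knob [398.6 174.3  69. ]
eb top [ 487.4 -134.8   62. ]
eb bot [ 406.1 -128.4   62. ]
hump1 [394.8  89.   21. ]
hump2 [394.6  82.6  23. ]
jar [460.4  81.8  94. ]
tinb [449.  -33.1  86. ]
tina [446.6 -94.6  86. ]
```

Stop rear face is at y≈169, plate centre at x≈463, and rack yaw about −3.2°. The travel comes to about 93 mm. I'll turn the tool so that its x runs along the rail, shut the fingers and approach behind the stop.

servo_tool:
  deltas:
    - [[0,0,0],[0,0,0.0917],0]
    - [[0,0,0],[0,0,0.0917],0]
    - [[0,0,0],[0,0,0.0917],0]
    - [[0,0,0],[0,0,0.0917],0]
    - [[0,0,0],[0,0,0.0917],0]
    - [[0,0,0],[0,0,0.0917],0]
    - [[0,0,0],[0,0,0.0917],0]
    - [[0,0,0],[0,0,0.0917],0]
  squeeze: 30

```text
time_s: 0.9
eef_pos: [170.9, 496.2, 231.0]
ee_rot: [0.0, 0.678, 0.735, -0.0]
force: [-0.1, -0.7, 0.0]
grip_width: 0.002
grip_force: 0.0
```

servo_tool:
  deltas:
    - [[0,0,0],[0,0,0.0917],0]
    - [[-0.15,0.167,0],[0,0,0],0]
    - [[-0.15,0.167,0],[0,0,0],0]
    - [[-0.15,0.167,0],[0,0,0],0]
    - [[-0.15,0.167,0],[0,0,0],0]
    - [[-0.15,0.167,0],[0,0,0],0]
    - [[-0.15,0.167,0],[0,0,0],0]
    - [[0,0,0],[0,0,0],0]

```text
time_s: 1.7
eef_pos: [363.6, 302.1, 230.9]
ee_rot: [0.0, 0.729, 0.685, -0.0]
force: [-0.0, 1.0, -0.1]
grip_width: 0.005
grip_force: 0.0
```

servo_tool:
  deltas:
    - [[-0.14,0.165,0],[0,0,0],0]
    - [[-0.14,0.165,0],[0,0,0],0]
    - [[-0.14,0.165,0],[0,0,0],0]
    - [[0,0,0.18],[0,0,0],0]
    - [[0,0,0.18],[0,0,0],0]
    - [[0,0,0.18],[0,0,0],0]
    - [[0,0,0.18],[0,0,0],0]
    - [[0,0,0],[0,0,0],0]

```text
time_s: 2.5
eef_pos: [452.0, 215.4, 83.5]
ee_rot: [-0.002, 0.727, 0.687, -0.004]
force: [-0.7, 0.0, 1.0]
grip_width: 0.002
grip_force: 0.0
```

Run:
```python
from rig import telemetry, optics
import cv2
a=optics.capture("top")[215:300,205:380]; b=optics.capture("side")[160:310,260:400]
a=cv2.resize(a,(790,384),interpolation=2); cv2.imwrite("pics/t1.png",a)
cv2.imwrite("pics/s1.png",cv2.resize(b,None,fx=3.9,fy=3.9,interpolation=2))
print(telemetry.sense()["force"])
```

```text
[-1.04458015 -0.20482651  0.24170664]
```

View pics/s1.png

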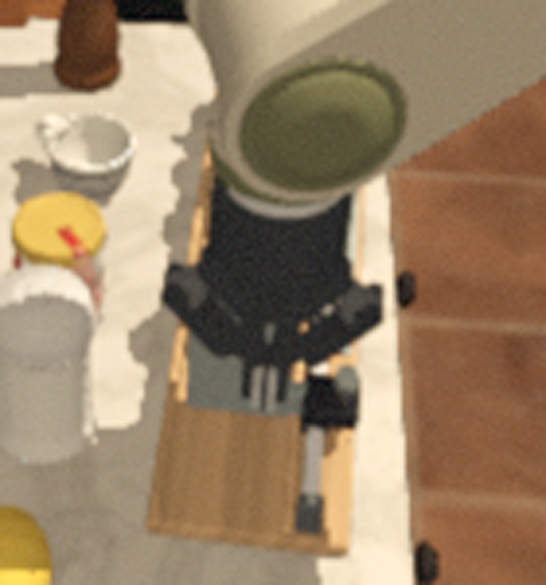

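The closed fingers hang behind the plate, clear of the knob. Pushing now.

servo_tool:
  deltas:
    - [[-0.025,0.002,0],[0,0,0],0]
    - [[-0.025,0.002,0],[0,0,0],0]
    - [[-0.025,0.002,0],[0,0,0],0]
    - [[-0.025,0,0],[0,0,0],0]
    - [[-0.0125,0,0],[0,0,0],0]
    - [[-0.0125,0,0],[0,0,0],0]
    - [[-0.0125,0,0],[0,0,0],0]
    - [[-0.0125,0,0],[0,0,0],0]

```text
time_s: 3.4
eef_pos: [454.3, 185.5, 87.3]
ee_rot: [-0.0, 0.727, 0.687, -0.0]
force: [0.1, 0.5, 0.7]
grip_width: 0.003
grip_force: 0.0
```

servo_tool:
  deltas:
    - [[-0.0125,0,0],[0,0,0],0]
    - [[-0.0125,0,0],[0,0,0],0]
    - [[-0.0125,0,0],[0,0,0],0]
    - [[-0.0125,0,0],[0,0,0],0]
    - [[-0.0125,0,0],[0,0,0],0]
    - [[-0.0125,0,0],[0,0,0],0]
    - [[-0.0125,0,0],[0,0,0],0]
    - [[-0.0125,0,0],[0,0,0],0]

```text
time_s: 4.2
eef_pos: [453.1, 165.4, 87.3]
ee_rot: [-0.0, 0.727, 0.687, -0.0]
force: [0.3, 0.1, -1.1]
grip_width: -0.003
grip_force: 0.4
```

servo_tool:
  deltas:
    - [[-0.0125,0,0],[0,0,0],0]
    - [[-0.0125,0,0],[0,0,0],0]
    - [[-0.0125,0,0],[0,0,0],0]
    - [[-0.0125,0,0],[0,0,0],0]
    - [[-0.0125,0,0],[0,0,0],0]
    - [[-0.0125,0,0],[0,0,0],0]
    - [[-0.0125,0,0],[0,0,0],0]
    - [[-0.0125,0,0],[0,0,0],0]

```text
time_s: 5.0
eef_pos: [451.9, 145.5, 87.3]
ee_rot: [-0.0, 0.727, 0.687, -0.0]
force: [-0.4, 0.6, -0.8]
grip_width: 0.001
grip_force: 0.4
```

servo_tool:
  deltas:
    - [[-0.0125,0,0],[0,0,0],0]
    - [[-0.0125,0,0],[0,0,0],0]
    - [[-0.0125,0,0],[0,0,0],0]
    - [[-0.0125,0,0],[0,0,0],0]
    - [[-0.0125,0,0],[0,0,0],0]
    - [[-0.0125,0,0],[0,0,0],0]
    - [[0,0,0],[0,0,0],0]

```text
time_s: 5.7
eef_pos: [451.2, 130.4, 87.3]
ee_rot: [0.0, 0.727, 0.686, 0.0]
force: [0.3, -0.0, 0.8]
grip_width: 0.001
grip_force: 0.0
```

Run:
```python
from rig import telemetry, optics
import cv2
f=[]
a=optics.capture("top")[215:300,205:380]; f.append(telemetry.sense()["force"].round(1)); b=optics.capture("side")[160:310,260:400]
f.append(telemetry.sense()["force"].round(1))
a=cv2.resize(a,(787,382),interpolation=2); cv2.imwrite("pics/t2.png",a)
cv2.imwrite("pics/s2.png",cv2.resize(b,None,fx=3.9,fy=3.9,interpolation=2))
print(f,telemetry.sense()["eef_pos"])
```

```text
[array([-0.7,  0.3,  0.2]), array([-1.3, -0.1, -0. ])] [451.25845789 130.53542367  87.35580347]
```

View pics/t2.png

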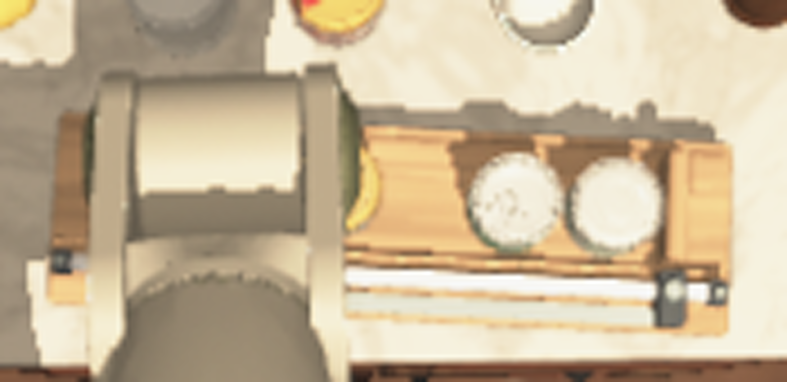

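The arm hides the stop, but the jar's right edge has moved on a few mm (crop x 375→380) and the tins are untouched, so the stop is pushing the jar. Continuing, slower toward the hump.

servo_tool:
  deltas:
    - [[-0.01,0,0],[0,0,0],0]
    - [[-0.01,0,0],[0,0,0],0]
    - [[-0.01,0,0],[0,0,0],0]
    - [[-0.01,0,0],[0,0,0],0]
    - [[-0.01,0,0],[0,0,0],0]
    - [[-0.01,0,0],[0,0,0],0]
    - [[-0.01,0,0],[0,0,0],0]

```text
time_s: 6.5
eef_pos: [450.4, 116.5, 87.4]
ee_rot: [0.0, 0.727, 0.687, 0.0]
force: [1.2, 2.0, 1.5]
grip_width: -0.0
grip_force: 1.0
```

servo_tool:
  deltas:
    - [[-0.005,0,0],[0,0,0],0]
    - [[-0.005,0,0],[0,0,0],0]
    - [[-0.005,0,0],[0,0,0],0]
    - [[-0.005,0,0],[0,0,0],0]

```text
time_s: 6.9
eef_pos: [450.1, 112.7, 87.3]
ee_rot: [0.0, 0.727, 0.687, 0.0]
force: [1.5, 1.4, 1.7]
grip_width: -0.004
grip_force: 1.0
```

servo_tool:
  deltas:
    - [[-0.005,0,0],[0,0,0],0]
    - [[-0.005,0,0],[0,0,0],0]
    - [[-0.005,0,0],[0,0,0],0]

```text
time_s: 7.2
eef_pos: [449.9, 109.7, 87.3]
ee_rot: [0.0, 0.727, 0.687, 0.0]
force: [0.7, 2.7, 1.3]
grip_width: -0.003
grip_force: 1.0
```

servo_tool:
  deltas:
    - [[-0.005,0,0],[0,0,0],0]
    - [[-0.005,0,0],[0,0,0],0]
    - [[-0.005,0,0],[0,0,0],0]

```text
time_s: 7.5
eef_pos: [449.8, 106.7, 87.3]
ee_rot: [0.0, 0.727, 0.687, 0.0]
force: [1.0, 2.3, 1.3]
grip_width: -0.001
grip_force: 1.0
```

servo_tool:
  deltas:
    - [[-0.005,0,0],[0,0,0],0]
    - [[-0.005,0,0],[0,0,0],0]

```text
time_s: 7.7
eef_pos: [449.6, 104.7, 87.3]
ee_rot: [-0.0, 0.727, 0.687, 0.0]
force: [2.0, 3.7, 0.6]
grip_width: -0.004
grip_force: 1.5
```

servo_tool:
  deltas:
    - [[-0.005,0,0],[0,0,0],0]
    - [[-0.005,0,0],[0,0,0],0]

```text
time_s: 7.9
eef_pos: [449.6, 103.3, 87.4]
ee_rot: [-0.0, 0.727, 0.686, 0.001]
force: [2.7, 11.1, 0.2]
grip_width: -0.002
grip_force: 5.8
```

The ramp has begun, at 11 N. Now small single steps.

servo_tool:
  deltas:
    - [[-0.004,0,0],[0,0,0],0]

```text
time_s: 8.0
eef_pos: [449.5, 102.3, 87.3]
ee_rot: [-0.0, 0.727, 0.686, 0.0]
force: [2.0, 6.3, 1.6]
grip_width: 0.002
grip_force: 3.5
```

servo_tool:
  deltas:
    - [[-0.004,0,0],[0,0,0],0]

```text
time_s: 8.1
eef_pos: [449.5, 101.8, 87.3]
ee_rot: [-0.0, 0.727, 0.686, 0.001]
force: [2.5, 11.8, 1.4]
grip_width: 0.001
grip_force: 5.7
```

servo_tool:
  deltas:
    - [[-0.004,0,0],[0,0,0],0]

```text
time_s: 8.2
eef_pos: [449.4, 100.9, 87.3]
ee_rot: [-0.0, 0.727, 0.686, 0.001]
force: [2.0, 5.4, 1.2]
grip_width: 0.002
grip_force: 2.6
```

servo_tool:
  deltas:
    - [[-0.004,0,0],[0,0,0],0]

```text
time_s: 8.3
eef_pos: [449.4, 100.1, 87.3]
ee_rot: [-0.0, 0.727, 0.686, 0.001]
force: [2.3, 9.3, 0.4]
grip_width: -0.002
grip_force: 4.7
```

servo_tool:
  deltas:
    - [[-0.004,0,0],[0,0,0],0]

```text
time_s: 8.4
eef_pos: [449.3, 99.8, 87.3]
ee_rot: [-0.001, 0.727, 0.686, 0.001]
force: [3.3, 13.3, 1.2]
grip_width: 0.001
grip_force: 7.0
```

servo_tool:
  deltas:
    - [[-0.004,0,0],[0,0,0],0]

```text
time_s: 8.5
eef_pos: [449.3, 98.4, 87.3]
ee_rot: [-0.0, 0.727, 0.687, 0.0]
force: [0.9, 6.4, 0.7]
grip_width: -0.001
grip_force: 3.6
```

servo_tool:
  deltas:
    - [[-0.004,0,0],[0,0,0],0]

```text
time_s: 8.6
eef_pos: [449.2, 97.9, 87.3]
ee_rot: [-0.0, 0.727, 0.686, 0.001]
force: [2.1, 12.3, -0.3]
grip_width: -0.003
grip_force: 5.7
```

servo_tool:
  deltas:
    - [[-0.004,0,0],[0,0,0],0]

```text
time_s: 8.7
eef_pos: [449.1, 97.0, 87.3]
ee_rot: [-0.0, 0.727, 0.687, 0.0]
force: [-0.2, 0.0, -0.5]
grip_width: 0.001
grip_force: 0.0
```

servo_tool:
  deltas:
    - [[-0.003,0,0],[0,0,0],0]

```text
time_s: 8.8
eef_pos: [448.8, 95.7, 87.2]
ee_rot: [-0.0, 0.727, 0.687, -0.0]
force: [0.4, 3.4, 0.3]
grip_width: -0.002
grip_force: 1.4
```

servo_tool:
  deltas:
    - [[0,0,0],[0,0,0],0]
    - [[0,0,0],[0,0,0],0]

```text
time_s: 9.0
eef_pos: [448.9, 95.5, 87.2]
ee_rot: [-0.0, 0.727, 0.687, -0.0]
force: [0.4, -0.2, 0.1]
grip_width: 0.001
grip_force: 0.0
```

servo_tool:
  deltas:
    - [[-0.003,0,0],[0,0,0],0]

```text
time_s: 9.1
eef_pos: [449.0, 95.0, 87.2]
ee_rot: [-0.0, 0.727, 0.687, -0.0]
force: [0.5, -0.1, 0.3]
grip_width: -0.0
grip_force: 0.0
```

servo_tool:
  deltas:
    - [[-0.003,0,0],[0,0,0],0]

```text
time_s: 9.2
eef_pos: [448.9, 94.7, 87.2]
ee_rot: [-0.0, 0.727, 0.686, 0.0]
force: [0.4, 4.2, 0.0]
grip_width: 0.001
grip_force: 2.2
```

servo_tool:
  deltas:
    - [[-0.003,0,0],[0,0,0],0]

```text
time_s: 9.3
eef_pos: [448.9, 93.9, 87.3]
ee_rot: [-0.0, 0.727, 0.687, -0.0]
force: [-0.4, 0.4, 0.1]
grip_width: -0.004
grip_force: 0.0
```

servo_tool:
  deltas:
    - [[-0.003,0,0],[0,0,0],0]

```text
time_s: 9.4
eef_pos: [449.0, 93.2, 87.3]
ee_rot: [0.0, 0.727, 0.687, -0.0]
force: [0.0, -0.5, -1.1]
grip_width: -0.002
grip_force: 0.0
```

The force has dropped off, so the stop is probably past the crest. I'll back off and look.

servo_tool:
  deltas:
    - [[0.03,0,0],[0,0,0],0]
    - [[0.1,0,0],[0,0,0],0]
    - [[0.2,0,0],[0,0,0],0]
    - [[0.2,0,-0.1],[0,0,0],0]
    - [[0.1,-0.15,-0.15],[0,0,0],0]
    - [[0.1,-0.15,-0.15],[0,0,0],0]
    - [[0.15,-0.15,-0.1],[0,0,0],0]
    - [[0,0,0],[0,0,0],0]

```text
time_s: 10.2
eef_pos: [367.4, 277.4, 190.0]
ee_rot: [0.001, 0.726, 0.688, 0.002]
force: [-0.5, 1.2, -0.2]
grip_width: -0.002
grip_force: 0.0
```

Run:
```python
from rig import telemetry, optics
import cv2
a=optics.capture("top")[225:300,205:380]
cv2.imwrite("pics/t3.png",cv2.resize(a,None,fx=4.5,fy=4.5,interpolation=2))
```

```text
(no output)
```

View pics/t3.png

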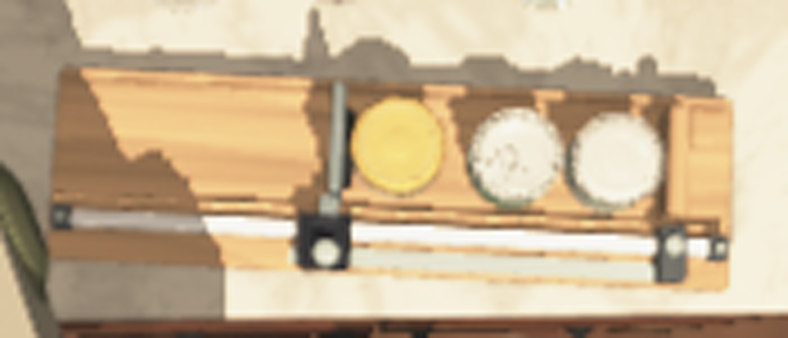

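The jar is now against the stop pad at (398,146), the knob is at (325,252), and both tins stand unmoved. Checking the positions against the notch.

Run:
```python
from h import *
ex=np.array([.998,-.058]);ey=np.array([.058,.998])
def y(u,v,z): return ey@ray("top",u/4.5+205-.4,v/4.5+225-.4,z)[:2]
for k,u,v,z in [("knob0",181,244,69),("knob",325,252,69),("plateTopL0",186,75,121),("plateTopL",334,83,121),("plateLowL",329,190,121),("jar0",329,139,94),("jar",398,146,94),("tinb",516,157,86),("tina",616,160,86),("ebT",674,98,62),("ebB",668,228,62),("ebcarriage knob",675,244,69),("hump0",320,253,21),("hump1b",330,253,25)]: print(k,y(u,v,z).round(1))
from rig import telemetry
print(telemetry.sense()["force"])
```

```text
knob0 197.0
knob 107.8
plateTopL0 196.2
plateTopL 106.6
plateLowL 106.3
jar0 108.4
jar 65.9
tinb -7.0
tina -68.5
ebT -106.3
ebB -104.5
ebcarriage knob -108.2
hump0 111.8
hump1b 105.3
[ 0.6563843  -0.61594368 -1.09875416]
```

Run:
```python
from rig import optics
import cv2,numpy as np
w=optics.capture("wrist"); b=optics.capture("side")[165:295,290:380]
b=cv2.resize(b,(388,560),interpolation=2); w=cv2.resize(w,(400,300))
o=np.zeros((560,788,3),np.uint8); o[:,:388]=b; o[:300,388:]=w
cv2.imwrite("pics/m4.png",o); print(optics.camera_model("wrist"))
```

```text
{'vfov': 58.724667226149684, 'cx': 274.93869565691233, 'cy': 207.4738665750453, 'mount': array([[-7.72458012e-04, -9.57285395e-01, -2.89143694e-01,
         7.52083429e+01],
       [ 9.99999243e-01, -1.01632257e-03,  6.93265423e-04,
         8.79399166e-01],
       [-9.57516127e-04, -2.89142940e-01,  9.57285456e-01,
        -1.42481087e+02],
       [ 0.00000000e+00,  0.00000000e+00,  0.00000000e+00,
         1.00000000e+00]])}
```

View pics/m4.png

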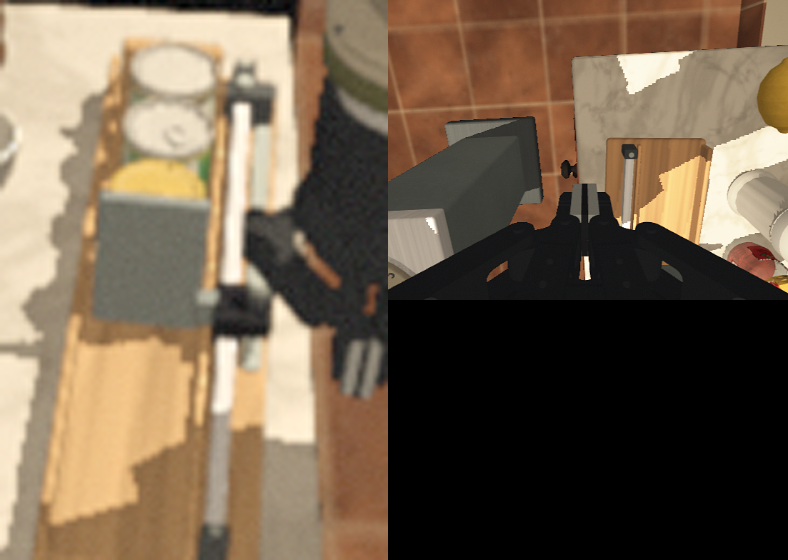

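From here the wrist camera cannot see the stop. I'll hover past the pin for a close look.

servo_tool:
  deltas:
    - [[-0.23,0.035,0],[0,0,0],0]
    - [[-0.23,0.035,0],[0,0,0],0]
    - [[-0.23,0.035,0],[0,0,0],0]
    - [[-0.23,0.035,0],[0,0,0],0]
    - [[-0.23,0.035,0],[0,0,0],0]
    - [[0,0,0],[0,0,0],0]
    - [[0,0,0],[0,0,0],0]

```text
time_s: 11.05
eef_pos: [391.0, 41.2, 186.6]
ee_rot: [-0.001, 0.729, 0.685, -0.0]
force: [-0.7, 0.9, -0.0]
grip_width: -0.0
grip_force: 0.0
```

Run:
```python
from rig import optics,telemetry
import cv2,numpy as np
s=telemetry.sense(); w=optics.capture("wrist"); np.savez("w5.npz",p=s["eef_pos"],q=s["ee_rot"])
cv2.imwrite("pics/w5.png",w); print(s["eef_pos"])
```

```text
[391.00430555  41.17296664 186.62192783]
```

View pics/w5.png

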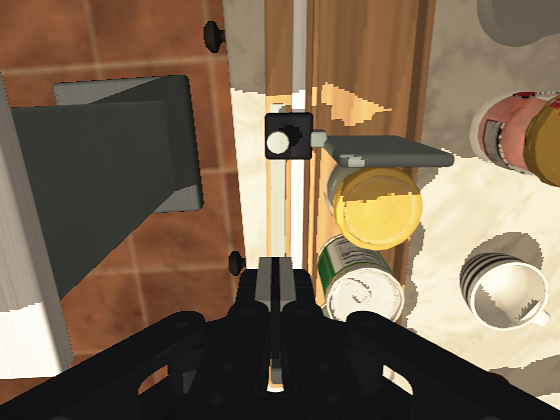

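The wrist view shows the knob at (278,143), the stop with the jar against it and standing, and the tins upright. The knob height can't be read well enough to be sure of the pin, so I'll check with a gentle push.

servo_tool:
  deltas:
    - [[0.2,0.14,0],[0,0,0],0]
    - [[0.2,0.14,0],[0,0,0],0]
    - [[0.06,0.04,0],[0,0,0],0]
    - [[0,0,0.17],[0,0,0],0]
    - [[0,0,0.17],[0,0,0],0]
    - [[0,0,0.155],[0,0,0],0]
    - [[0,0,0],[0,0,0],0]
    - [[0,0,0],[0,0,0],0]

```text
time_s: 11.9
eef_pos: [460.1, 131.6, 88.8]
ee_rot: [-0.0, 0.727, 0.687, -0.0]
force: [0.1, 0.0, 0.3]
grip_width: -0.001
grip_force: 0.0
```

servo_tool:
  deltas:
    - [[-0.025,0,0],[0,0,0],0]
    - [[-0.025,0,0],[0,0,0],0]
    - [[-0.025,0,0],[0,0,0],0]
    - [[-0.025,0,0],[0,0,0],0]
    - [[-0.025,0,0],[0,0,0],0]
    - [[-0.025,0,0],[0,0,0],0]
    - [[-0.01,0,0],[0,0,0],0]
    - [[0,0,0],[0,0,0],0]

```text
time_s: 12.7
eef_pos: [458.3, 98.6, 88.3]
ee_rot: [-0.0, 0.727, 0.686, -0.0]
force: [0.4, -0.2, -1.2]
grip_width: 0.002
grip_force: 0.0
```

servo_tool:
  deltas:
    - [[-0.01,0,0],[0,0,0],0]
    - [[-0.01,0,0],[0,0,0],0]
    - [[0,0,0],[0,0,0],0]

```text
time_s: 13.0
eef_pos: [458.1, 94.7, 88.3]
ee_rot: [0.0, 0.727, 0.687, 0.0]
force: [0.5, 0.4, -0.3]
grip_width: 0.002
grip_force: 0.0
```

servo_tool:
  deltas:
    - [[-0.005,0,0],[0,0,0],0]
    - [[-0.005,0,0],[0,0,0],0]
    - [[0,0,0],[0,0,0],0]

```text
time_s: 13.3
eef_pos: [458.0, 92.8, 88.3]
ee_rot: [0.0, 0.727, 0.687, 0.0]
force: [-0.5, 0.2, -0.5]
grip_width: 0.003
grip_force: 0.0
```

Still no contact. Half-millimetre steps.

servo_tool:
  deltas:
    - [[-0.003,0,0],[0,0,0],0]
    - [[0,0,0],[0,0,0],0]

```text
time_s: 13.5
eef_pos: [457.9, 92.2, 88.3]
ee_rot: [0.0, 0.727, 0.687, 0.0]
force: [-0.1, 0.1, -0.7]
grip_width: -0.0
grip_force: 0.0
```

servo_tool:
  deltas:
    - [[-0.003,0,0],[0,0,0],0]
    - [[0,0,0],[0,0,0],0]

```text
time_s: 13.7
eef_pos: [457.9, 91.6, 88.3]
ee_rot: [-0.0, 0.727, 0.687, -0.0]
force: [0.2, 0.2, 0.6]
grip_width: -0.001
grip_force: 0.0
```

servo_tool:
  deltas:
    - [[-0.003,0,0],[0,0,0],0]
    - [[0,0,0],[0,0,0],0]

```text
time_s: 13.9
eef_pos: [457.9, 91.0, 88.3]
ee_rot: [0.0, 0.727, 0.687, -0.0]
force: [-0.4, -0.3, -0.3]
grip_width: -0.001
grip_force: 0.0
```

servo_tool:
  deltas:
    - [[-0.003,0,0],[0,0,0],0]
    - [[0,0,0],[0,0,0],0]

```text
time_s: 14.1
eef_pos: [457.8, 90.4, 88.3]
ee_rot: [-0.0, 0.727, 0.687, -0.0]
force: [0.5, 0.0, 0.3]
grip_width: -0.005
grip_force: 0.0
```

servo_tool:
  deltas:
    - [[-0.003,0,0],[0,0,0],0]
    - [[0,0,0],[0,0,0],0]

```text
time_s: 14.3
eef_pos: [457.8, 89.9, 88.3]
ee_rot: [-0.0, 0.727, 0.686, 0.0]
force: [-0.2, 1.6, -0.7]
grip_width: -0.003
grip_force: 0.6
```

servo_tool:
  deltas:
    - [[-0.003,0,0],[0,0,0],0]
    - [[0,0,0],[0,0,0],0]

```text
time_s: 14.5
eef_pos: [457.8, 89.3, 88.3]
ee_rot: [-0.0, 0.727, 0.687, 0.0]
force: [0.5, 1.7, -0.1]
grip_width: -0.002
grip_force: 0.9
```

servo_tool:
  deltas:
    - [[-0.002,0,0],[0,0,0],0]
    - [[0,0,0],[0,0,0],0]

```text
time_s: 14.7
eef_pos: [457.7, 88.9, 88.3]
ee_rot: [-0.0, 0.727, 0.687, 0.0]
force: [0.2, 2.5, -0.5]
grip_width: -0.001
grip_force: 0.9
```

servo_tool:
  deltas:
    - [[-0.002,0,0],[0,0,0],0]
    - [[0,0,0],[0,0,0],0]

```text
time_s: 14.9
eef_pos: [457.7, 88.5, 88.3]
ee_rot: [-0.0, 0.727, 0.687, 0.0]
force: [-0.1, 1.7, 0.2]
grip_width: -0.0
grip_force: 1.4
```

servo_tool:
  deltas:
    - [[-0.002,0,0],[0,0,0],0]
    - [[0,0,0],[0,0,0],0]

```text
time_s: 15.1
eef_pos: [457.7, 88.3, 88.3]
ee_rot: [-0.0, 0.727, 0.686, 0.0]
force: [0.3, 5.0, -1.3]
grip_width: 0.003
grip_force: 2.5
```

servo_tool:
  deltas:
    - [[-0.002,0,0],[0,0,0],0]
    - [[0,0,0],[0,0,0],0]

```text
time_s: 15.3
eef_pos: [457.7, 88.2, 88.3]
ee_rot: [-0.0, 0.727, 0.686, 0.0]
force: [1.3, 6.7, 0.7]
grip_width: -0.001
grip_force: 3.5
```

The push rises stiffly at 88.2, so the pin is against the second hump and in the notch. Retreating now, followed by a final look.

servo_tool:
  deltas:
    - [[0.02,0,0],[0,0,0],0]
    - [[0.1,0,0],[0,0,0],0]
    - [[0.2,0,0],[0,0,0],0]
    - [[0.2,0,-0.1],[0,0,0],0]
    - [[0.1,-0.15,-0.15],[0,0,0],0]
    - [[0.1,-0.15,-0.15],[0,0,0],0]
    - [[0.15,-0.15,-0.1],[0,0,0],0]
    - [[0,0,0],[0,0,0],0]

```text
time_s: 16.1
eef_pos: [376.2, 269.2, 191.0]
ee_rot: [0.001, 0.726, 0.688, 0.002]
force: [0.7, -0.2, -1.1]
grip_width: -0.008
grip_force: 0.0
```

Run:
```python
from rig import optics
import cv2
a=optics.capture("top")[225:300,205:380]
cv2.imwrite("pics/t6.png",cv2.resize(a,None,fx=4.5,fy=4.5,interpolation=2))
```

```text
(no output)
```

View pics/t6.png

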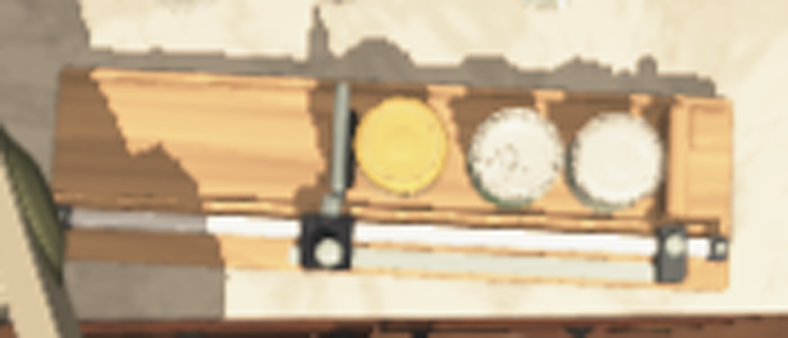

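The stop is at (340,140) with the knob at (328,253). The jar, at (402,146), and both tins are upright and in order, and the arm is clear. Handing in.

```bash
python3 -c "
from rig import ctrl
print(ctrl.finish_job())"
```

```text
the job is handed in; nothing more can be done
None
```

I pushed the stop over the first hump with a peak reading of about 13 N, and a gentle check push met the firm second hump, so the pin should be in the notch; the jar and both tins are upright and in order, the arm is clear, and I handed the job in at about 16 s, but no verdict came back.

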